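Stroke the pet carrier's roof vents shut

ROBOT

A 6-joint arm with a two-finger parallel gripper is mounted at the origin on the work surface. World frame = base frame: x ahead of the robot, y to its left, z up, the work surface at z = 0. Lengths are in m, angles in rad, forces in N, time in s.
With the tool pointing down it reaches from about 0.275 to 0.85 m from the base axis. Payload 5.2 kg.
Tool frame: the origin (TCP) lies midway between the tips of the shut fingers; the grasp point (between the pads) lies 19 mm behind it; z points along the fingers, y is the direction in which the jaws open and shut (so a half turn about z gives the same grasp; the last joint's range is limited). The gripper opens to 85 mm and grips with 20 to 120 N. Pads are 22 mm wide; open, the fingers measure 114 mm over their backs; the gripper's body (76 mm by 85 mm) begins 54 mm behind the grasp point. The pads swing forward as they close: fully open they stand 13 mm farther back than shut.
Start: joints at [1.131, 0.259, 1.535, -0, 1.348, -0.203], TCP at [0.129, 0.535, 0.231] pointing down, gripper open.
Joint ranges: [-3.14, 3.14], [-0.91, 2.08], [0.19, 2.58], [-1.22, 4.36], [0.22, 2.71], [-3.12, 3.12]. Speed limits (rad/s): [2.57, 2.57, 3.14, 3.14, 3.14, 3.14].

INTERFACE

Orientations are given as a rotation vector (axis times angle).
In Python, from bench import robot, optics gives the robot as it stands. The module is installed in compiled form; this text tells all that it offers.
- The arm moves only by the shell command python3 -m creep 'ROWS' [FORCE]. ROWS is a JSON object of lists of equal length, an entry for each row: "claw": the closure, from 0 (fully open) to 1 (shut); "xyz": the shift along the world's x, y, z in cm, a list of three; "roll": the turn about the world's z in degrees. In form: {"claw": [claw, ...], "xyz": [[tx, ty, tz], ...], "roll": [roll, ...]}. A call has 1 to 5 rows; each row shifts and turns the commanded pose from where the row before left it; what a row does not reach is not made up. A row lasts 1/12 s, in which the tool goes at most 41.7 mm and 7.16 degrees, less where a joint would pass 70% of its speed; a pose out of reach is approached as far as the arm can. A call with a gripper value outside its range is refused whole. The fingers move at their own pace and stop on an object; FORCE is the grip in N (left out, the last holds). Time passes only in rows, so rows that do not move let the fingers close. It gives the time, the measured TCP pose, the force and the opening at its end, in the units of the state.
- robot.observe(): the state, without advancing time (a new reading comes with each control period).
- optics.capture(name): name is "side" or "top"; returns (picture, depth): 420x560x3 uint8, red, green, blue; 420x560 float32, m along the optical axis (not along the pixel's ray), 0 where there is no reading.
- optics.camera_model(name): a dict with "camera_matrix" (3x3 intrinsics, pixels), "k1" (the pictures are not rectified: a ray, as slopes to the right and down, at radius r is drawn at 1 + k1 r^2 times it, then the intrinsics apply), "rvec" (rotation vector, rad) and "tvec" (3), from world to camera coordinates, as OpenCV has them. Camera axes: x right, y down, z forward; pixel columns grow to the right and rows downward; lengths in m; the calibration is good to about 2 mm. A picture is of the moment at which its call begins. camera_model takes no time and is no camera call.
- robot.sign_off(): hands the job in, once; it reports no verdict.
The state is a dict: "t": time; "joint_positions": joint angles; "joint_velocities": joint speeds; "tau": joint torques, N m; "tool_pos": TCP position; "eef_rot": TCP orientation; "contact_force": force on the tool from outside, world axes, zero at the start; "wrist_torque": the same for the moment, N m; "gripper_width": finger opening in m.
Only numpy, scipy, OpenCV 4.12 (cv2) and the standard library are available. Lean on these libraries where they do the work, as an engineer would, in place of code of your own. Each camera call takes 0.05 s, during which the arm holds its last target.

TASK

Shut the five vent flaps on the pet carrier's roof by running your fingertips along their curved row in one gentle stroke, starting at the wire-door end and going the way the flaps lean, so that they fold down one after another and lie nearly flat. Stay close above the roof all the way, do not raise the fingertips before the last flap is down, then move clear. Do not lift, tip or shove the carrier, and leave the jar on its roof, the bottle and the tape where they are.

Things in the scene. Friction and masses are not known exactly. Their poses are not given: they have to be found in the camera images.
- carrier: Small pet carrier, loose on the table, about 2 kg: grey tub, yellow upper half, 265 mm (its x) by 385 mm (its y), flat roof 210 mm above its underside. Origin: centre of the underside; z up; wire door at its -y end. Five vent flaps on the +x half of the roof form a curved row (arc of radius 160 mm bulging towards +x), from vent0 near the -y end to vent4 near the +y end.
- handle_top (a point): Middle of the top bar of the black carrying handle fixed upright on the carrier's roof, 78 mm to the -x side of the roof's centre: the bar runs along the carrier's y, 120 mm long, 12 mm thick; this point is its centre line, 33 mm above the roof. Not to be used.
- vent0 (a joint): Hinge angle of the first flap, rad: 0 = flat (shut), 1.25 = stop, standing up. Grey plate 40 mm long along the row, 44 mm wide, 3 mm thick, hinged along its edge nearest the carrier's -y end; the opposite edge is free. Open, it leans towards the +y end of the row. Slight hinge friction (0.012 N m) keeps it where it is left.
- vent0_hinge (a point): Point fixed to the carrier: middle of the hinge edge of the first flap, at the level of the shut flap's upper face (4 mm above the roof).
- vent0_edge (a point): Point fixed to the carrier: where the middle of the free edge of the first flap lies when shut, 40 mm from its hinge, at the level of the shut flap's upper face.  From here to the next hinge is about 14 mm.
- vent1 (a joint): Hinge angle of the second flap, rad: 0 = flat (shut), 1.25 = stop, standing up. Grey plate 40 mm long along the row, 44 mm wide, 3 mm thick, hinged along its edge nearest the carrier's -y end; the opposite edge is free. Open, it leans towards the +y end of the row. Slight hinge friction (0.012 N m) keeps it where it is left.
- vent1_hinge (a point): Point fixed to the carrier: middle of the hinge edge of the second flap, at the level of the shut flap's upper face (4 mm above the roof).
- vent1_edge (a point): Point fixed to the carrier: where the middle of the free edge of the second flap lies when shut, 40 mm from its hinge, at the level of the shut flap's upper face.  From here to the next hinge is about 14 mm.
- vent2 (a joint): Hinge angle of the third flap, rad: 0 = flat (shut), 1.25 = stop, standing up. Grey plate 40 mm long along the row, 44 mm wide, 3 mm thick, hinged along its edge nearest the carrier's -y end; the opposite edge is free. Open, it leans towards the +y end of the row. Slight hinge friction (0.012 N m) keeps it where it is left.
- vent2_hinge (a point): Point fixed to the carrier: middle of the hinge edge of the third flap, at the level of the shut flap's upper face (4 mm above the roof).
- vent2_edge (a point): Point fixed to the carrier: where the middle of the free edge of the third flap lies when shut, 40 mm from its hinge, at the level of the shut flap's upper face.  From here to the next hinge is about 14 mm.
- vent3 (a joint): Hinge angle of the fourth flap, rad: 0 = flat (shut), 1.25 = stop, standing up. Grey plate 40 mm long along the row, 44 mm wide, 3 mm thick, hinged along its edge nearest the carrier's -y end; the opposite edge is free. Open, it leans towards the +y end of the row. Slight hinge friction (0.012 N m) keeps it where it is left.
- vent3_hinge (a point): Point fixed to the carrier: middle of the hinge edge of the fourth flap, at the level of the shut flap's upper face (4 mm above the roof).
- vent3_edge (a point): Point fixed to the carrier: where the middle of the free edge of the fourth flap lies when shut, 40 mm from its hinge, at the level of the shut flap's upper face.  From here to the next hinge is about 14 mm.
- vent4 (a joint): Hinge angle of the fifth and last flap, rad: 0 = flat (shut), 1.25 = stop, standing up. Grey plate 40 mm long along the row, 44 mm wide, 3 mm thick, hinged along its edge nearest the carrier's -y end; the opposite edge is free. Open, it leans towards the +y end of the row. Slight hinge friction (0.012 N m) keeps it where it is left.
- vent4_hinge (a point): Point fixed to the carrier: middle of the hinge edge of the fifth and last flap, at the level of the shut flap's upper face (4 mm above the roof).
- vent4_edge (a point): Point fixed to the carrier: where the middle of the free edge of the fifth and last flap lies when shut, 40 mm from its hinge, at the level of the shut flap's upper face. 
- vial: Small glass jar, 24 mm across, 42 mm tall, standing loose on the carrier's roof near its +y end, on the handle's side; leave it alone. Origin at the centre of its underside.
- sanitiser: Clear bottle, 60 mm across, 150 mm tall, on the table beyond the carrier's +x side; leave it alone. Origin at the centre of its underside.
- tape: Roll of clear tape lying flat, 90 mm across, 25 mm tall, on the table off the carrier's +y end; leave it alone. Origin at the centre of its underside.

How it is judged:
On the way, in this order (a step that is already met when the one before it is completed fails the run):
1. flap 1 of 5 is folded down (value of joint vent0 below 0.25 rad), for 0.05 s.
2. flap 2 of 5 is folded down (value of joint vent1 below 0.25 rad), for 0.05 s.
3. flap 3 of 5 is folded down (value of joint vent2 below 0.25 rad), for 0.05 s.
4. flap 4 of 5 is folded down (value of joint vent3 below 0.25 rad), for 0.05 s.
5. flap 5 of 5 is folded down (value of joint vent4 below 0.25 rad), for 0.05 s.
At the end, for the whole second after the job is handed in: All five flaps are within 0.25 rad (14 degrees, free edge 10 mm up) of flat; the carrier stands at rest and upright within 30 mm of where it was; jar, bottle and tape stand upright within 40 mm of where they were (value of joint each of vent0, vent1, vent2, vent3, vent4 below 0.25 rad and distance of carrier from where it was at the start of the episode below 0.03 m and angle between carrier's own z axis and vertical below 0.05 rad and linear speed of carrier below 0.02 m/s and distance of each of vial, sanitiser, tape from where it was at the start of the episode below 0.04 m and angle between each of vial, sanitiser, tape's own z axis and vertical below 0.15 rad); the robot touches nothing.
It fails at once if the carrier is lifted more than 12 mm, tipped by more than 0.1 rad or shoved more than 30 mm (height (world z) of carrier above 0.012 m or angle between carrier's own z axis and vertical above 0.1 rad or distance of carrier from where it was at the start of the episode above 0.03 m).
It fails at once if the fingers press on the carrier or its flaps with more than 20 N (contact force between the fingers and carrier above 20 N).
It fails at once if between the first and the last flap the fingertips are raised more than about 50 mm above the roof (the stroke is broken) (value of joint vent0 below 0.25 rad and value of joint vent4 above 0.25 rad and z of the grasp point in the frame of carrier above 0.28 m).
It fails at once if the jar, the bottle or the tape is moved more than 40 mm, knocked over or lifted (distance of any of vial, sanitiser, tape from where it was at the start of the episode above 0.04 m or angle between any of vial, sanitiser, tape's own z axis and vertical above 0.3 rad).
It also fails if it takes over 42 s, if anything falls off the work surface, if the arm or the gripper's body presses on something with over 40 N, if the wrist force passes 120 N, or if a joint passes its speed limit or range.

## Working session

There is one attempt and no reset: what is moved stays moved. The work goes in short steps, Python scripts to look and compute and a shell command to move; the robot and the scene stay as the last step left them, time stands still between calls to the robot, and variables do not carry over. Pictures are saved under pics/ and viewed, and the job is handed in when it is done.

```bash
mkdir -p pics; python3 - <<'E'
from bench import robot, optics
import cv2, numpy as np
print(robot.observe())
for n in("side","top"):
    p,d=optics.capture(n); cv2.imwrite(f"pics/{n}0.png",p[...,::-1]); np.savez(f"{n}0.npz",p=p,d=d)
    print(n,optics.camera_model(n))
E
```

```text
{'t': 0.0, 'joint_positions': array([ 1.13121173e+00,  2.59337177e-01,  1.53606437e+00, -3.46619158e-05,
        1.34803853e+00, -2.02815442e-01]), 'joint_velocities': array([-0.00025834,  0.00090931,  0.00081133,  0.00166641,  0.00060017,
       -0.00097442]), 'tau': array([ 4.14487772e-05, -4.46023786e+01, -2.90569836e+01, -1.77233733e-04,
        1.17483837e-02,  8.34834879e-06]), 'tool_pos': array([0.12877525, 0.53416324, 0.23048536]), 'eef_rot': array([-3.70970766e-01, -3.11905669e+00,  2.76978591e-03]), 'contact_force': array([0.28589694, 0.08263737, 0.41159411]), 'wrist_torque': array([-0.00046104,  0.04488747,  0.00605426]), 'gripper_width': 0.08535850469332815}
side {'camera_matrix': array([[487.27746304,   0.        , 285.5326591 ],
       [  0.        , 487.27746304, 206.0136148 ],
       [  0.        ,   0.        ,   1.        ]]), 'k1': -0.02596420156357825, 'rvec': array([ 2.41516004, -0.57347301,  0.1786728 ]), 'tvec': array([-0.48583889,  0.36126267,  0.8287963 ])}
top {'camera_matrix': array([[395.96620408,   0.        , 276.25946455],
       [  0.        , 395.96620408, 209.25695665],
       [  0.        ,   0.        ,   1.        ]]), 'k1': -0.026528316156963657, 'rvec': array([ 2.11722312, -2.11118143,  0.18232592]), 'tvec': array([0.10227556, 0.62274778, 0.88046398])}
```

View pics/side0.png

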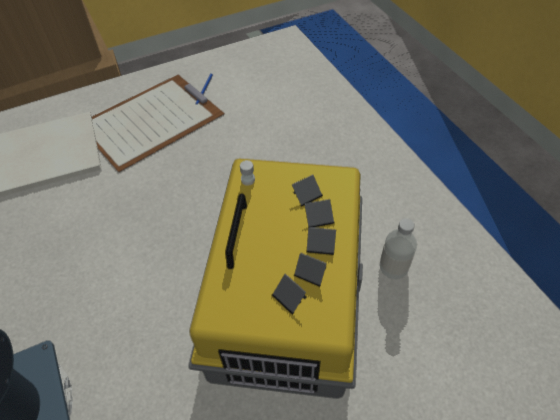

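View pics/top0.png

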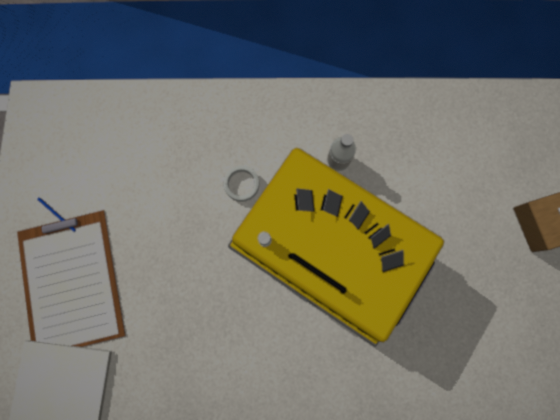

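The side view shows the carrier with its wire door at about (270,372), the flaps from (289,294) to (307,190), the jar at (247,172) and the bottle at (398,250). In the top view the flaps run from (392,261) to (305,200), with the tape at (242,185). I'll enlarge both views.

```bash
cat > h.py <<'E'
import numpy as np, cv2
from bench import optics
def cam(n):
    m=optics.camera_model(n); R=cv2.Rodrigues(np.array(m["rvec"]))[0]
    return m,np.array(m["camera_matrix"]),R,np.array(m["tvec"])
def rays(n,uv):
    m,K,R,t=cam(n)
    q=cv2.undistortPoints(np.array(uv,float).reshape(-1,1,2),K,np.array([m["k1"],0,0,0.]),None,None)[:,0]
    return np.c_[q,np.ones(len(q))],R,t
def deproj(n,uv,d):
    r,R,t=rays(n,uv); return (r*np.array(d,float).reshape(-1,1)-t)@R
def atz(n,uv,z):
    r,R,t=rays(n,uv); w=r@R; c=-t@R; return c+w*((z-c[2])/w[:,2])[:,None]
def proj(n,P):
    m,K,R,t=cam(n); return cv2.projectPoints(np.array(P,float).reshape(-1,1,3),np.array(m["rvec"]),t,K,np.array([m["k1"],0,0,0.]))[0][:,0]
def tri(a,b):
    A=[];B=[]
    for n,uv in(("side",a),("top",b)):
        r,R,t=rays(n,[uv]); d=(r@R)[0]; d/=np.linalg.norm(d); M=np.eye(3)-np.outer(d,d); A.append(M);B.append(M@(-t@R))
    P=np.linalg.solve(sum(A),sum(B)); return P
def cloud(n,d):
    v,u=np.mgrid[:420,:560]; return deproj(n,np.c_[u.ravel(),v.ravel()],d.ravel()).reshape(420,560,3)
E
python3 - <<'E'
from h import *
for n,(x0,y0,x1,y1) in(("side",(185,150,385,300)),("top",(225,140,450,300))):
    z=np.load(f"{n}0.npz"); im=z["p"][y0:y1,x0:x1,::-1]
    s=min(800/(x1-x0),600/(y1-y0)); print(s)
    cv2.imwrite(f"pics/{n}0z.png",cv2.resize(im,None,fx=s,fy=s,interpolation=2))
    C=cloud(n,z["d"]); p=z["p"].astype(int)
    yel=(p[...,0]>120)&(p[...,2]<60)&(p[...,1]>90)&(z["d"]>0)
    for a in ((.19,.23),):
        P=C[yel&(C[...,2]>.195)&(C[...,2]<.23)]
        print(n,len(P),np.median(P[:,2]))
        rect=cv2.minAreaRect(P[:,:2].astype(np.float32)); print(rect)
    print("table",np.median(C[360:400,150:250,2]))
    for lim in(.03,.1,.15,.2): 
        Q=C[yel&(C[...,2]>lim)]; print(lim,cv2.minAreaRect(Q[:,:2].astype(np.float32)))
E
```

```text
4.0
side 18538 0.20862288187305866
((0.533015251159668, -0.02117083966732025), (0.35144907236099243, 0.23441679775714874), 56.46229553222656)
table -0.00039534485463985455
0.03 ((0.5309704542160034, -0.025622248649597168), (0.3608114421367645, 0.25260013341903687), 56.351318359375)
0.1 ((0.5309704542160034, -0.025622248649597168), (0.3608114421367645, 0.25260013341903687), 56.351318359375)
0.15 ((0.533015251159668, -0.02117083966732025), (0.35144907236099243, 0.23441679775714874), 56.46229553222656)
0.2 ((0.533015251159668, -0.02117083966732025), (0.35144907236099243, 0.23441679775714874), 56.46229553222656)
3.5555555555555554
top 17301 0.20921882462292285
((0.5355814099311829, -0.01785176992416382), (0.3532966077327728, 0.2323215752840042), 56.691795349121094)
table -0.0007849391996654902
0.03 ((0.53078293800354, -0.015889152884483337), (0.3695133924484253, 0.242497518658638), 56.691795349121094)
0.1 ((0.53078293800354, -0.015889152884483337), (0.3695133924484253, 0.242497518658638), 56.691795349121094)
0.15 ((0.5355814099311829, -0.01785176992416382), (0.3532966077327728, 0.2323215752840042), 56.691795349121094)
0.2 ((0.5353127121925354, -0.018260717391967773), (0.3523179888725281, 0.2323215752840042), 56.691795349121094)
```

```bash
ls pics
```

```text
side0.png
side0z.png
top0.png
top0z.png
```

View pics/side0z.png

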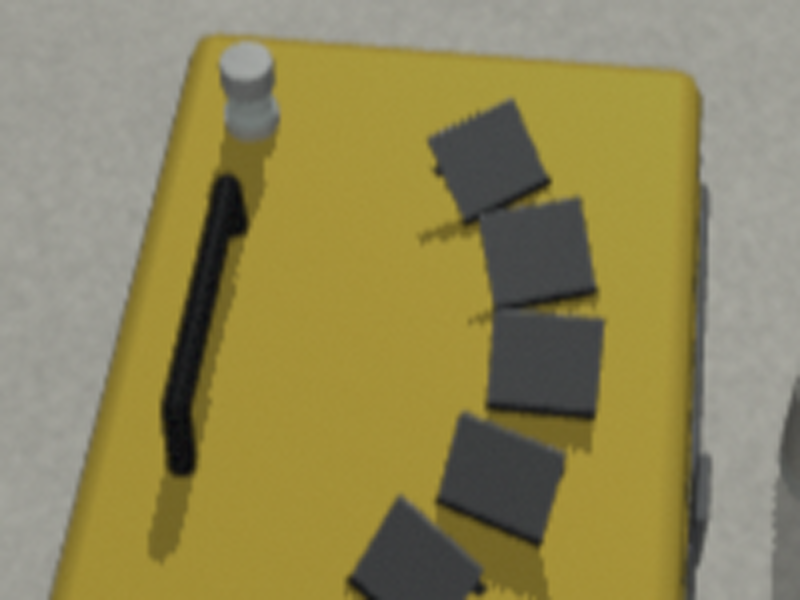

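View pics/top0z.png

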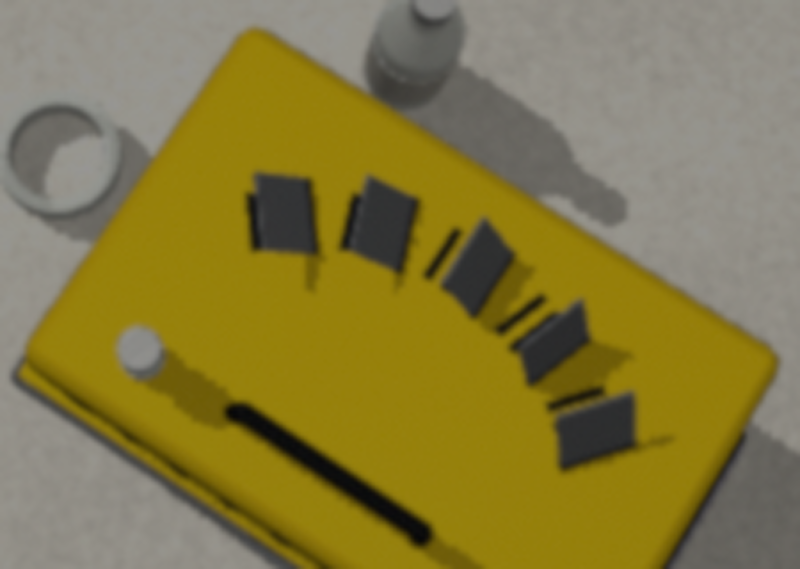

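```bash
python3 - <<'E'
from h import *
# segment flaps in 3D: points above roof, dark/grey
for n in("side","top"):
    z=np.load(f"{n}0.npz"); C=cloud(n,z["d"]); p=z["p"].astype(int)
    m=((p.max(2)-p.min(2))<40)&(z["d"]>0)&(C[...,2]>.214)&(C[...,2]<.30)&(np.hypot(C[...,0]-.53,C[...,1]+.02)<.25)
    k,l,st,ce=cv2.connectedComponentsWithStats(m.astype(np.uint8))
    for i in range(1,k):
        if st[i,4]<30: continue
        P=C[l==i]; c=P.mean(0); w,v=np.linalg.eigh(np.cov((P-c).T)); 
        lo=P[P[:,2]<np.percentile(P[:,2],12)].mean(0); hi=P[P[:,2]>np.percentile(P[:,2],88)].mean(0)
        print(n,ce[i].round(),st[i,4],"c",c.round(4),"n",v[:,0].round(2),"zr",P[:,2].min().round(3),P[:,2].max().round(3),"lo",lo.round(4),"hi",hi.round(4))
E
```

```text
side [247. 172.] 281 c [0.5301 0.119  0.2374] n [ 0.34  0.91 -0.22] zr 0.214 0.253 lo [0.5278 0.116  0.2167] hi [0.5309 0.1224 0.2515]
side [313. 201.] 1066 c [0.6068 0.0182 0.226 ] n [ 0.02 -0.07  1.  ] zr 0.214 0.24 lo [0.6069 0.0089 0.2153] hi [0.6078 0.0301 0.2367]
side [235. 229.] 530 c [0.4639 0.014  0.2423] n [-0.83  0.56 -0.09] zr 0.214 0.251 lo [ 0.4528 -0.0046  0.2214] hi [0.4597 0.0092 0.2485]
side [321. 240.] 627 c [ 0.5798 -0.0581  0.2285] n [ 0.42  0.63 -0.65] zr 0.214 0.243 lo [ 0.5739 -0.0662  0.2157] hi [ 0.5856 -0.0498  0.241 ]
side [310. 268.] 623 c [ 0.5391 -0.0978  0.2308] n [ 0.69  0.52 -0.51] zr 0.214 0.249 lo [ 0.5314 -0.1021  0.2161] hi [ 0.5469 -0.0944  0.2454]
side [289. 293.] 659 c [ 0.4925 -0.1192  0.2283] n [ 0.71  0.22 -0.67] zr 0.214 0.244 lo [ 0.4819 -0.1242  0.2156] hi [ 0.5033 -0.1161  0.241 ]
top [305. 200.] 312 c [0.6095 0.0457 0.2273] n [ 0.06 -0.64  0.76] zr 0.214 0.241 lo [0.6098 0.032  0.2155] hi [0.6077 0.0585 0.2385]
top [332. 203.] 310 c [ 0.6035 -0.0079  0.2273] n [ 0.16  0.62 -0.76] zr 0.214 0.24 lo [ 0.6001 -0.0208  0.2157] hi [0.6081 0.0042 0.2384]
top [359. 215.] 267 c [ 0.5789 -0.0585  0.2302] n [ 0.42  0.63 -0.65] zr 0.214 0.246 lo [ 0.5719 -0.0679  0.2163] hi [ 0.5855 -0.05    0.2429]
top [380. 236.] 219 c [ 0.5378 -0.0973  0.2333] n [ 0.69  0.51 -0.52] zr 0.215 0.249 lo [ 0.53   -0.1026  0.2175] hi [ 0.5444 -0.0926  0.2472]
top [264. 239.] 145 c [0.5301 0.1229 0.2475] n [-0.89 -0.22  0.41] zr 0.216 0.254 lo [0.5229 0.1207 0.223 ] hi [0.5333 0.1238 0.2531]
top [392. 260.] 301 c [ 0.4922 -0.1182  0.2299] n [ 0.71  0.22 -0.67] zr 0.215 0.245 lo [ 0.4803 -0.1203  0.2167] hi [ 0.5031 -0.116   0.2427]
top [317. 272.] 313 c [0.4689 0.0249 0.2473] n [-0.71  0.48  0.52] zr 0.225 0.251 lo [0.4751 0.0368 0.2427] hi [0.4691 0.0245 0.2498]
```

```bash
cat > fit.py <<'E'
from h import *
from scipy.optimize import least_squares
z=np.load("top0.npz"); C=cloud("top",z["d"]); p=z["p"].astype(int)
m=((p.max(2)-p.min(2))<40)&(z["d"]>0)&(C[...,2]>.216)&(C[...,2]<.30)
k,l,st,ce=cv2.connectedComponentsWithStats(m.astype(np.uint8))
S=[]
for u,v in((392,260),(380,236),(359,215),(332,203),(305,200)):
    P=C[l==l[v,u]]; S.append(P)
# flap plane model: arc centre c, mid yaw a, pitch dth, angles; flap direction at its mid
def res(x,out=False):
    c=x[:2];a=x[2];R=[];H=[]
    for i,P in enumerate(S):
        th=a+(i-2)*x[3]            # tangent dir of flap i
        t=np.array([np.cos(th),np.sin(th)]); r=np.array([t[1],-t[0]])
        mid=c+r*(.160); h=mid-.02*t
        q=x[4+i]; d=P[:,:2]-h; s=d@t; zz=P[:,2]-.213
        R+=list(-s*np.sin(q)+zz*np.cos(q)); R.append(3*np.median(d@r)); H.append((h,mid+.02*t,np.degrees(th)))
    return H if out else np.array(R)
f=least_squares(res,[.47,.02,.98,.338]+[.85]*5,loss="soft_l1",f_scale=.002)
if __name__=="__main__":
    print(f.x.round(4),np.sqrt(np.mean(f.fun**2)))
    for h,e,th in res(f.x,True): print(h.round(4),e.round(4),th.round(1))
    print(proj("top",[[*h,.214] for h,e,t in res(f.x,True)]).round(), proj("top",[[*e,.214] for h,e,t in res(f.x,True)]).round())
E
python3 fit.py
```

```text
[0.4494 0.0357 0.9749 0.3377 0.833  1.0396 0.8632 0.6964 0.6966] 0.0008990960493412055
[ 0.4775 -0.123 ] [ 0.5157 -0.1112] 17.2
[ 0.5285 -0.1048] [ 0.5607 -0.081 ] 36.5
[ 0.5706 -0.0706] [ 0.593  -0.0375] 55.9
[ 0.599  -0.0245] [0.6092 0.0142] 75.2
[0.6105 0.0285] [0.6073 0.0684] 94.6
[[393. 268.]
 [382. 242.]
 [364. 221.]
 [340. 206.]
 [313. 201.]] [[386. 249.]
 [369. 226.]
 [347. 209.]
 [320. 201.]
 [293. 202.]]
```

```bash
python3 -m creep '{"claw":[1,1,1,1,1],"xyz":[[0,0,4],[0,0,4],[0,0,3],[1.6,-3.4,0],[1.6,-3.4,0]],"roll":[-5,-5,-5,-5,-5]}' 30; python3 -m creep '{"claw":[1,1,1,1,1],"xyz":[[1.6,-3.4,0],[1.6,-3.4,0],[1.6,-3.4,0],[1.6,-3.4,0],[1.6,-3.4,0]],"roll":[-5,-5,-5,-5,-5]}'
```

```text
t: 0.52
tool_pos: [0.1613, 0.4677, 0.343]
eef_rot: [1.039, 2.964, 0.006]
contact_force: [1.7, 0.3, -0.9]
gripper_width: 0.0253
t: 0.93
tool_pos: [0.2409, 0.2949, 0.341]
eef_rot: [-1.659, -2.668, 0.0]
contact_force: [1.7, 0.0, -0.3]
gripper_width: -0.0002
```

```bash
python3 -m creep '{"claw":[1,1,1,1,1],"xyz":[[1.5,-3.2,0],[1.5,-3.2,0],[1.5,-3.2,0],[1.5,-3.2,0],[1.5,-3.2,0]],"roll":[-5,-5,-5,-5,-5]}'; python3 -m creep '{"claw":[1,1,1,1,1],"xyz":[[1.5,-3.2,0],[1.5,-3.2,0],[1.5,-3.2,0],[1.5,-3.2,0],[1.5,-3.2,0]],"roll":[-5,0,0,0,0]}';  python3 -m creep '{"claw":[1,1,1,1,1],"xyz":[[1.5,-3.2,0],[1.5,-3.2,0],[1.4,-2.7,0],[0,0,0],[0,0,0]],"roll":[0,0,0,0,0]}'
```

```text
t: 1.35
tool_pos: [0.316, 0.1351, 0.3412]
eef_rot: [2.198, 2.244, 0.0]
contact_force: [0.8, 1.4, -0.9]
gripper_width: -0.0
t: 1.77
tool_pos: [0.3911, -0.0251, 0.3411]
eef_rot: [-2.29, -2.15, -0.0]
contact_force: [1.0, 0.9, -0.7]
gripper_width: -0.0001
t: 2.18
tool_pos: [0.435, -0.1154, 0.3403]
eef_rot: [-2.291, -2.146, 0.001]
contact_force: [-0.3, 0.8, 0.4]
gripper_width: -0.0001
```

```bash
python3 - <<'E'
from bench import robot
import cv2,numpy as np
s=robot.observe(); R=cv2.Rodrigues(s["eef_rot"])[0]
print(s["t"],s["tool_pos"],"tool y yaw",np.degrees(np.arctan2(R[1,1],R[0,1])),R[:,2],s["joint_positions"])
E
```

```text
2.1833 [ 0.43500457 -0.1154337   0.3402665 ] tool y yaw -3.7231701405677917 [-0.00219048  0.00138563 -0.99999664] [-5.08248026e-01  2.13323456e-02  1.55254777e+00  1.44492017e-04
  1.57030046e+00 -4.43265295e-01]
```

```bash
python3 -m creep '{"claw":[1,1,1,1,1],"xyz":[[0.3,-0.8,-2],[0,0,-3],[0,0,-3],[0,0,-2],[0,0,-1]],"roll":[0,0,0,0,0]}'; python3 -m creep '{"claw":[1,1,1],"xyz":[[0,0,-0.6],[0,0,0],[0,0,0]],"roll":[0,0,0]}'; python3 - <<'E'
from h import *
for n in("side","top"):
    p,d=optics.capture(n); cv2.imwrite(f"pics/{n}1.png",p[...,::-1])
    x0,y0,x1,y1=(185,150,385,350) if n=="side" else (250,140,450,320)
    cv2.imwrite(f"pics/{n}1z.png",cv2.resize(p[y0:y1,x0:x1,::-1],None,fx=3,fy=3,interpolation=2))
E
```

```text
t: 2.6
tool_pos: [0.4359, -0.1201, 0.2286]
eef_rot: [-2.285, -2.149, 0.002]
contact_force: [-0.8, 0.6, 1.0]
gripper_width: -0.0002
t: 2.85
tool_pos: [0.4385, -0.1222, 0.2264]
eef_rot: [2.288, 2.151, 0.001]
contact_force: [0.3, -0.4, 0.4]
gripper_width: 0.0002
```

View pics/side1z.png

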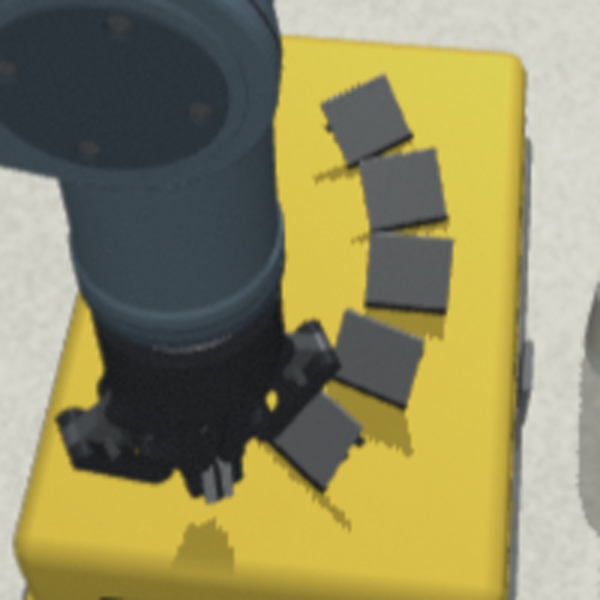

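View pics/top1z.png

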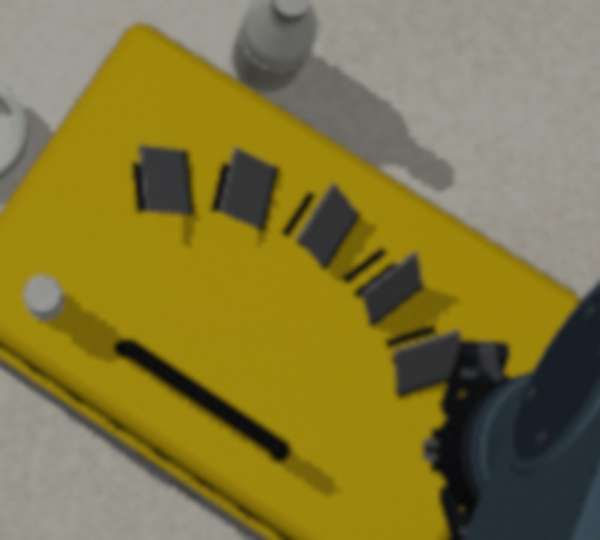

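The side crop shows the fingertips at about (215,490) zoomed, short of flap 1. The jaw linkages stick out along the row, over flap 1. All five flaps are still up. I'll raise the tool, turn it a quarter so the linkages lie across the row, and go back down.

```bash
python3 -m creep '{"claw":[1,1,1,1,1],"xyz":[[0,0,3],[0,0,2],[0,0,0],[0,0,0],[0,0,0]],"roll":[0,0,-7,-7,-7]}'; python3 -m creep '{"claw":[1,1,1,1,1],"xyz":[[0,0,0],[0,0,0],[0,0,0],[0,0,0],[0,0,0]],"roll":[-7,-7,-7,-7,-7]}'; python3 -m creep '{"claw":[1,1,1,1,1],"xyz":[[0,0,0],[0,0,0],[0,0,0],[0,0,0],[0,0,0]],"roll":[-7,-7,-7,-7,-6]}'; python3 -m creep '{"claw":[1,1,1,1,1],"xyz":[[0,0,-2],[0,0,-2],[0,0,-1.0],[0,0,0],[0,0,0]],"roll":[0,0,0,0,0]}'; python3 - <<'E'
from h import *
from bench import robot
s=robot.observe(); R=cv2.Rodrigues(s["eef_rot"])[0]
print(s["t"],s["tool_pos"],"tool y yaw",np.degrees(np.arctan2(R[1,1],R[0,1])),R[:,2],s["joint_positions"])
p,d=optics.capture("side"); np.savez("side2.npz",p=p,d=d)
x0,y0,x1,y1=(185,150,385,350)
cv2.imwrite("pics/side2z.png",cv2.resize(p[y0:y1,x0:x1,::-1],None,fx=3,fy=3,interpolation=2))
C=cloud("side",d); q=p.astype(int)
m=((q.max(2)-q.min(2))<40)&(d>0)&(np.hypot(C[...,0]-s["tool_pos"][0],C[...,1]-s["tool_pos"][1])<.1)&(C[...,2]>.212)
P=C[m]; L=(P-s["tool_pos"])@R
for a in np.arange(0,.1,.01):
    k=(-L[:,2]>a-.005)&(-L[:,2]<a+.005)
    if k.any(): print(round(a,3),k.sum(),L[k,0].min().round(3),L[k,0].max().round(3),L[k,1].min().round(3),L[k,1].max().round(3))
E
```

```text
t: 3.37
tool_pos: [0.4387, -0.1227, 0.2771]
eef_rot: [2.646, 1.688, 0.003]
contact_force: [0.4, -0.2, 0.3]
gripper_width: -0.0001
t: 3.78
tool_pos: [0.4385, -0.1226, 0.2766]
eef_rot: [3.032, 0.815, 0.003]
contact_force: [-0.3, -0.8, -0.6]
gripper_width: 0.0001
t: 4.2
tool_pos: [0.4385, -0.1226, 0.2766]
eef_rot: [3.139, -0.108, 0.003]
contact_force: [-0.2, 0.4, -0.0]
gripper_width: -0.0003
t: 4.62
tool_pos: [0.4382, -0.1224, 0.2259]
eef_rot: [3.14, -0.098, 0.0]
contact_force: [-0.5, 0.0, 0.4]
gripper_width: 0.0003
4.6167 [ 0.43816327 -0.12242537  0.22585337] tool y yaw -93.5678349311127 [ 1.03351470e-04 -2.75723965e-05 -9.99999994e-01] [-5.18499669e-01  8.95595742e-02  1.75703740e+00  2.83422092e-05
  1.29489225e+00  1.11455940e+00]
0.0 296 -0.011 0.097 -0.046 0.015
0.01 240 -0.012 0.092 -0.048 0.012
0.02 55 -0.012 0.073 -0.03 0.009
0.03 3 -0.012 -0.008 0.005 0.007
0.04 9 -0.014 -0.008 0.007 0.026
0.05 47 -0.014 -0.0 0.008 0.032
0.06 50 -0.017 -0.001 0.014 0.042
0.07 29 -0.017 -0.01 0.012 0.047
0.08 34 -0.018 0.01 0.013 0.06
0.09 262 -0.02 0.017 0.014 0.062
```

View pics/side2z.png

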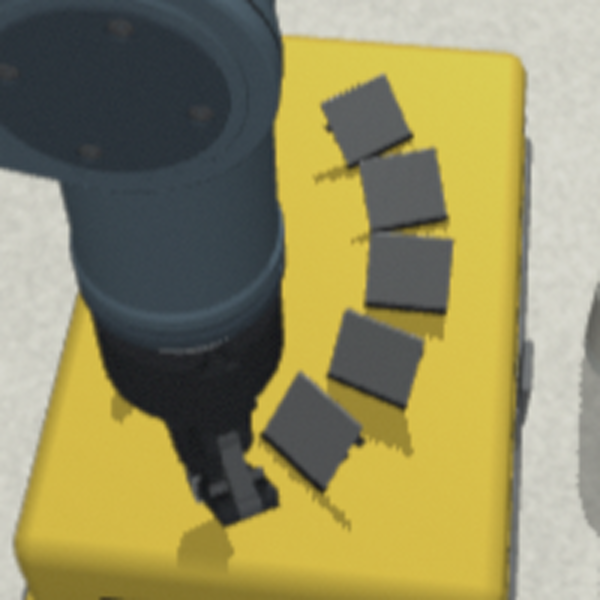

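```bash
python3 - <<'E'
import numpy as np
c=np.array([.4494,.0357])
f=lambda t:c+.16*np.array([np.sin(t),-np.cos(t)])
p=np.array([.4382,-.1224]); 
for k in range(1,33):
    t=np.radians(-4+3.5*k); d=((f(t)-p)*100).round(2); p=p+d/100; print(k,round(np.degrees(t),1),d,p.round(4))
E
```

```text
1 -0.5 [ 0.98 -0.19] [ 0.448  -0.1243]
2 3.0 [0.98 0.02] [ 0.4578 -0.1241]
3 6.5 [0.97 0.08] [ 0.4675 -0.1233]
4 10.0 [0.97 0.14] [ 0.4772 -0.1219]
5 13.5 [0.96 0.2 ] [ 0.4868 -0.1199]
6 17.0 [0.94 0.26] [ 0.4962 -0.1173]
7 20.5 [0.92 0.31] [ 0.5054 -0.1142]
8 24.0 [0.91 0.37] [ 0.5145 -0.1105]
9 27.5 [0.88 0.43] [ 0.5233 -0.1062]
10 31.0 [0.85 0.48] [ 0.5318 -0.1014]
11 34.5 [0.82 0.52] [ 0.54   -0.0962]
12 38.0 [0.79 0.58] [ 0.5479 -0.0904]
13 41.5 [0.75 0.63] [ 0.5554 -0.0841]
14 45.0 [0.71 0.67] [ 0.5625 -0.0774]
15 48.5 [0.67 0.71] [ 0.5692 -0.0703]
16 52.0 [0.63 0.75] [ 0.5755 -0.0628]
17 55.5 [0.58 0.79] [ 0.5813 -0.0549]
18 59.0 [0.52 0.82] [ 0.5865 -0.0467]
19 62.5 [0.48 0.85] [ 0.5913 -0.0382]
20 66.0 [0.43 0.88] [ 0.5956 -0.0294]
21 69.5 [0.37 0.91] [ 0.5993 -0.0203]
22 73.0 [0.31 0.92] [ 0.6024 -0.0111]
23 76.5 [0.26 0.94] [ 0.605  -0.0017]
24 80.0 [0.2  0.96] [0.607  0.0079]
25 83.5 [0.14 0.97] [0.6084 0.0176]
26 87.0 [0.08 0.97] [0.6092 0.0273]
27 90.5 [0.02 0.98] [0.6094 0.0371]
28 94.0 [-0.04  0.98] [0.609  0.0469]
29 97.5 [-0.1   0.97] [0.608  0.0566]
30 101.0 [-0.15  0.96] [0.6065 0.0662]
31 104.5 [-0.22  0.96] [0.6043 0.0758]
32 108.0 [-0.27  0.93] [0.6016 0.0851]
```

```bash
python3 -m creep '{"claw":[1,1,1,1],"xyz":[[0,0,-0.4],[0,0,-0.3],[0.5,-0.1,0],[0.5,-0.1,0]],"roll":[0,0,1.7,1.8]}'; python3 -m creep '{"claw":[1,1,1],"xyz":[[1,0,0],[1,0.1,0],[1,0.1,0]],"roll":[3.5,3.5,3.5]}'; python3 -c "
from bench import robot;s=robot.observe();print(s['tool_pos'],s['contact_force'])"
```

```text
t: 5.0
tool_pos: [0.4481, -0.1244, 0.2185]
eef_rot: [3.141, 0.0, 0.001]
contact_force: [0.1, 0.3, 0.3]
gripper_width: 0.0003
t: 5.25
tool_pos: [0.4784, -0.1225, 0.2186]
eef_rot: [3.128, 0.29, 0.0]
contact_force: [-1.4, -0.4, 0.2]
gripper_width: -0.0001
[ 0.47842925 -0.12251669  0.21861025] [-1.4012919  -0.42703731  0.21633271]
```

```bash
python3 -m creep '{"claw":[1,1,1,1],"xyz":[[0.9,0.2,0],[0.9,0.3,0],[0.9,0.3,0],[0.9,0.4,0]],"roll":[3.5,3.5,3.5,3.5]}'; python3 - <<'E'
from h import *
from bench import robot
p,d=optics.capture("top")
x0,y0,x1,y1=(250,140,450,320)
cv2.imwrite("pics/top3z.png",cv2.resize(p[y0:y1,x0:x1,::-1],None,fx=3,fy=3,interpolation=2))
p,d=optics.capture("side")
x0,y0,x1,y1=(185,150,385,350)
cv2.imwrite("pics/side3z.png",cv2.resize(p[y0:y1,x0:x1,::-1],None,fx=3,fy=3,interpolation=2))
E
```

```text
t: 5.58
tool_pos: [0.5147, -0.1105, 0.2186]
eef_rot: [3.069, 0.669, 0.001]
contact_force: [0.1, 0.3, 0.4]
gripper_width: -0.0004
```

View pics/side3z.png

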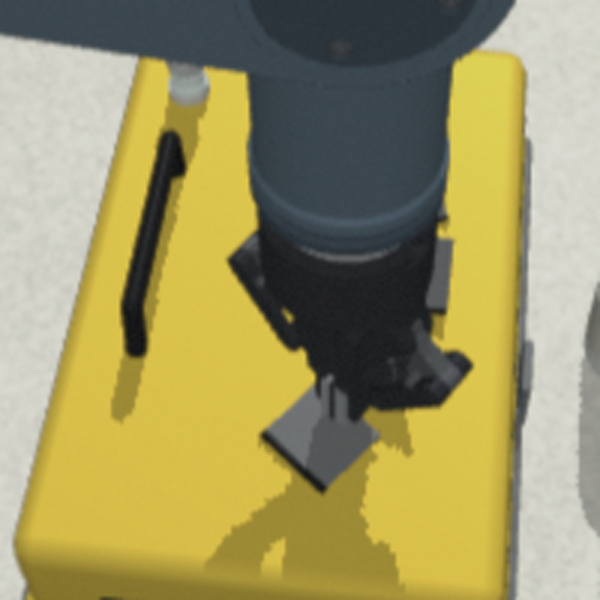

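Flap 1, at about (325,440) zoomed, now lies low under the fingertips. The carrier hasn't moved and the contact forces are tiny, so I'll continue.

```bash
python3 -m creep '{"claw":[1,1,1,1,1],"xyz":[[0.9,0.4,0],[0.8,0.5,0],[0.8,0.5,0],[0.8,0.6,0],[0.8,0.6,0]],"roll":[3.5,3.5,3.5,3.5,3.5]}'; python3 -m creep '{"claw":[1,1,1],"xyz":[[0.7,0.7,0],[0.7,0.7,0],[0.6,0.8,0]],"roll":[3.5,3.5,3.5]}'
```

```text
t: 6.1
tool_pos: [0.5549, -0.0845, 0.2185]
eef_rot: [2.933, 1.125, -0.0]
contact_force: [-1.0, -0.1, -0.5]
gripper_width: -0.0002
t: 6.35
tool_pos: [0.5749, -0.0628, 0.2185]
eef_rot: [2.817, 1.388, -0.001]
contact_force: [-0.2, 0.2, 1.0]
gripper_width: -0.0001
```

On the table at row 16 (0.5755,-0.0628). Continuing.

```bash
python3 -m creep '{"claw":[1,1,1,1,1],"xyz":[[0.6,0.8,0],[0.5,0.8,0],[0.5,0.9,0],[0.5,0.9,0],[0.4,0.9,0]],"roll":[3.5,3.5,3.5,3.5,3.5]}'; python3 -m creep '{"claw":[1,1,1],"xyz":[[0.3,0.9,0],[0.3,0.9,0],[0.2,1.0,0]],"roll":[3.5,3.5,3.5]}'; python3 - <<'E'
from h import *
p,d=optics.capture("side")
x0,y0,x1,y1=(185,150,385,350)
cv2.imwrite("pics/side4z.png",cv2.resize(p[y0:y1,x0:x1,::-1],None,fx=3,fy=3,interpolation=2))
E
```

```text
t: 6.77
tool_pos: [0.5999, -0.0196, 0.2185]
eef_rot: [2.573, 1.801, -0.001]
contact_force: [-0.7, -1.3, 0.3]
gripper_width: -0.0002
t: 7.02
tool_pos: [0.6079, 0.0085, 0.2185]
eef_rot: [2.398, 2.029, -0.0]
contact_force: [0.3, -0.0, 0.7]
gripper_width: 0.0003
```

View pics/side4z.png

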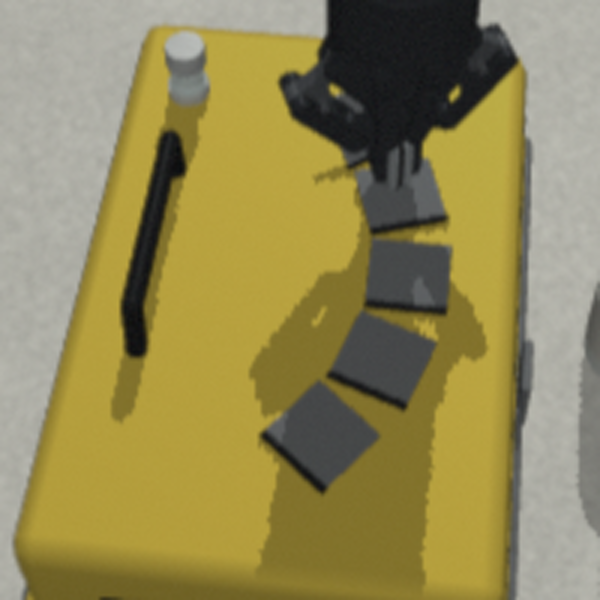

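Flaps 1 to 3 lie flat at (320,435), (382,360) and (408,275) zoomed. The fingertips are on flap 4 at (400,190). The jar and carrier are where they were.

```bash
python3 -m creep '{"claw":[1,1,1,1,1],"xyz":[[0.1,1,0],[0.1,1,0],[0,1,0],[0,1,0],[-0.1,1,0]],"roll":[3.5,3.5,3.5,3.5,3.5]}'; python3 -m creep '{"claw":[1,1,1,1],"xyz":[[-0.2,1,0],[-0.2,1,0],[-0.3,0.9,0],[0,0,0]],"roll":[3.5,3.5,3.5,0]}'; python3 - <<'E'
from h import *
p,d=optics.capture("top"); C=cloud("top",d)
x0,y0,x1,y1=(225,140,450,300)
cv2.imwrite("pics/top5z.png",cv2.resize(p[y0:y1,x0:x1,::-1],None,fx=3.5,fy=3.5,interpolation=2))
E
```

```text
t: 7.48
tool_pos: [0.6088, 0.0583, 0.2185]
eef_rot: [2.063, 2.369, -0.0]
contact_force: [0.8, 0.2, -0.2]
gripper_width: -0.0001
t: 7.82
tool_pos: [0.6012, 0.0887, 0.2185]
eef_rot: [-1.836, -2.549, -0.0]
contact_force: [-0.1, -0.5, 0.4]
gripper_width: 0.0002
```

View pics/top5z.png

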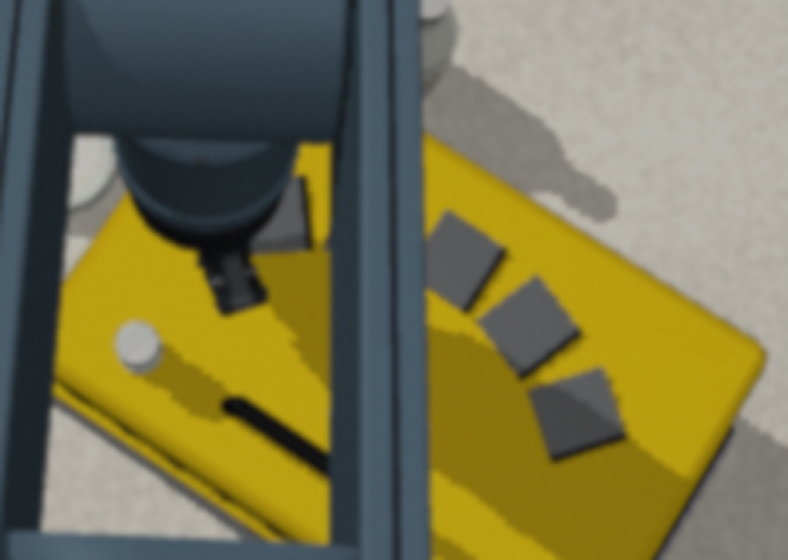

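The fingertips are now about 20 mm past flap 5's shut edge, and the three visible flaps are flat. I'll lift straight up and retreat.

```bash
python3 -m creep '{"claw":[1,1,1,1,1],"xyz":[[0,0,2],[0,0,3],[0,0,4],[0,0,4],[0,0,3]],"roll":[0,0,0,0,0]}'; python3 -m creep '{"claw":[1,1,1,1,1],"xyz":[[-2.5,3,0],[-2.5,3,0],[-2.5,3,0],[-2.5,3,0],[-2.5,3,0]],"roll":[0,0,0,0,0]}';python3 -m creep '{"claw":[1,1,1,1,1],"xyz":[[-2.5,3,0],[-2.5,3,0],[-2.5,3,0],[-2.5,3,0],[0,0,0]],"roll":[0,0,0,0,0]}'; python3 - <<'E'
from h import *
from fit import f,res
H=res(f.x,True)
for n in("side","top"):
    p,d=optics.capture(n); cv2.imwrite(f"pics/{n}6.png",p[...,::-1])
    C=cloud(n,d); q=p.astype(int); m=((q.max(2)-q.min(2))<40)&(d>0)
    for i,(h,e,th) in enumerate(H):
        u=(e-h)/.04; D=C[...,:2]-h; s=D@u; w=D@np.array([u[1],-u[0]])
        k=m&(s>.003)&(s<.05)&(abs(w)<.02)&(C[...,2]>.2)&(C[...,2]<.26)
        if k.sum()>20:
            a=np.polyfit(s[k],C[...,2][k],1); print(n,i,k.sum(),"angle",np.arctan(a[0]).round(3),"zmax",C[...,2][k].max().round(4))
    yel=(q[...,0]>120)&(q[...,2]<60)&(q[...,1]>90)&(d>0)&(C[...,2]>.2)&(C[...,2]<.23)
    print(cv2.minAreaRect(C[yel][:,:2].astype(np.float32)))
E
```

```text
t: 8.28
tool_pos: [0.6022, 0.0866, 0.382]
eef_rot: [1.841, 2.542, 0.002]
contact_force: [0.3, -0.4, 0.4]
gripper_width: 0.0004
t: 8.7
tool_pos: [0.4761, 0.2376, 0.3784]
eef_rot: [1.844, 2.543, 0.0]
contact_force: [0.7, 1.4, 0.5]
gripper_width: 0.0004
t: 9.12
tool_pos: [0.3728, 0.3614, 0.3789]
eef_rot: [-1.832, -2.549, -0.003]
contact_force: [-0.3, -0.0, 1.0]
gripper_width: 0.0001
side 0 646 angle 0.09 zmax 0.22
side 1 585 angle 0.093 zmax 0.2197
side 2 522 angle 0.081 zmax 0.2193
side 3 473 angle 0.081 zmax 0.2189
side 4 423 angle 0.091 zmax 0.2181
((0.5329185724258423, -0.021063104271888733), (0.35095909237861633, 0.23454022407531738), 56.49887466430664)
top 0 409 angle 0.112 zmax 0.2202
top 1 392 angle 0.101 zmax 0.2204
top 2 385 angle 0.103 zmax 0.221
top 3 380 angle 0.106 zmax 0.2201
top 4 373 angle 0.11 zmax 0.2198
((0.5353865623474121, -0.018532216548919678), (0.35226669907569885, 0.2326575219631195), 56.70265579223633)
```

View pics/side6.png

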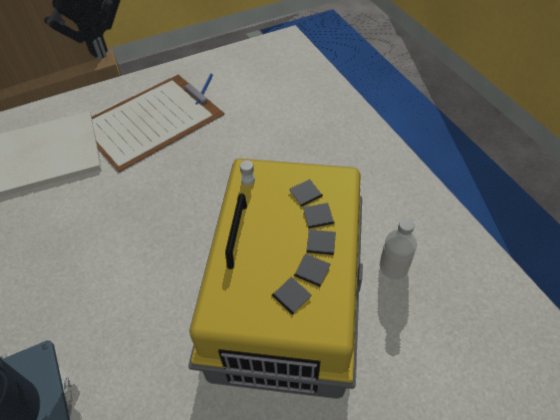

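View pics/top6.png

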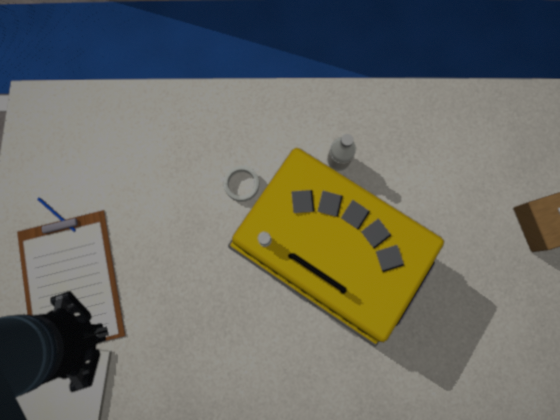

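Both views show all five flaps down at about 0.1 rad: side (292,295) to (306,193), top (390,259) to (303,201). The carrier, jar, bottle and tape are at the same pixels as at the start, and the arm is clear. I'll hand it in.

```bash
python3 -c "
from bench import robot;print(robot.sign_off())"
```

```text
the job is handed in; nothing more can be done
None
```

All five flaps are shut, and I handed the job in after about 9 s of robot time; no verdict is reported. I ran the shut fingertips along the curved row in one stroke from the wire-door end. They stayed about 8 mm above the roof, and I raised them only once they had passed the last flap.

Before the stroke I raised the tool by 5 cm and turned it a quarter, because the jaw linkages were sticking out over the first flap. No flap had been touched at that point.

**Last checks (both cameras):**
- **Flaps:** all five measure 0.08 to 0.11 rad from flat; the limit is 0.25 rad.
- **Carrier:** its outline is within 1 mm of where it started.
- **Jar, bottle and tape:** they are upright and at the same pixels as at the start. I compared these by eye and did not measure them in millimetres.
- **Forces:** readings at the end of each move stayed below about 2 N throughout.
- **Arm:** it was clear of everything when I handed in.

No check failed. The two cameras' readings of the flap angles differed by at most 0.03 rad.

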